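Spring-load a glass colour bar into the cut-off jig

TASK

Load the red glass bar from the rack into the cut-off jig: hold the bar sloping, push its lower end against the jig's brass spring plate to squeeze the spring, then tip the raised end down inside the yellow stop. Let go with the bar lying level in both V-supports, held by the spring between plate and stop. Leave the blue bar where it is.

Things in the scene. Friction and masses are not known exactly. Their poses are not given: they have to be found in the camera images.
- red_bar_center (a point): Centre of the loose red bar: a solid opaque glass cylinder 30 mm thick, 110 mm long, flat ends alike, 0.2 kg; x axis along the bar. It starts level, 40 mm above the table, in a fixed wooden rack on two V-supports that touch it 30 to 42 mm either side of its centre, below its axis. Its middle is free to grip from above; only the rack's base, 10 mm high, lies below.
- blue_bar_center (a point): Centre of a blue glass bar of the same size in the same rack, parallel to the red one, the two axes 90 mm apart. The two may be in either place. Not to be moved.
- jig: Fixed jig. Origin on the table under a loaded bar's centre; bar along x, axis 45 mm up; z up. Yellow stop: inner face x = 55, outer 69 mm, top 48 mm up. At -x the brass spring plate, 34 mm wide, 30 to 67 mm up, faces +x; behind it a blue housing, x = -80 to -122, 60 wide, 66 high. V-supports at x = -39 to -27 and 30 to 42, edges below the bar's axis; base 76 wide, 12 high. Plate to stop 98 mm when empty.
- plate (a joint): How far the brass spring plate is pushed in along the jig's -x, in m: 0 free (face at jig x = -43 mm), 0.012 with the bar loaded (face at x = -55 mm), 0.030 fully in (face at x = -73 mm). It springs back by itself; pushing needs 3 N at 0, about 7 N at 0.012 and 12 N at 0.030.
Mind the look-alikes: they are no part of the job. There is more than one size of the part that bears red_bar_center; the job needs the middle-sized.

How it is judged:
By the outcome, as a careful person would: the job done as asked, in the order asked, and still so for the second after the job is handed in, with the robot touching nothing.
It also fails if it takes over 38 s, if anything falls off the work surface, if the arm or the gripper's body presses on something with over 40 N, if the wrist force passes 120 N, or if a joint passes its speed limit or range.

ROBOT

A 6-joint arm with a two-finger parallel gripper is mounted at the origin on the work surface. World frame = base frame: x ahead of the robot, y to its left, z up, the work surface at z = 0. Lengths are in m, angles in rad, forces in N, time in s.
With the tool pointing down it reaches from about 0.35 to 0.85 m from the base axis. Payload 8.1 kg.
Tool frame: the origin (TCP) lies on the mounting face of the last link; the fingertips stand 186 mm ahead of it and the grasp point (between the pads) lies 167 mm ahead of it; z points along the fingers, y is the direction in which the jaws open and shut (so a half turn about z gives the same grasp; the last joint's range is limited). The gripper opens to 93 mm and grips with 3 to 60 N. Pads are 15 mm wide; open, the fingers measure 128 mm over their backs; the gripper's body (75 mm by 188 mm) begins 65 mm behind the grasp point.
Start: joints at [-0.085, 0.13, 1.488, -0, 1.523, -0.085], TCP at [0.6, 0, 0.405] pointing down, gripper open.
Joint ranges: [-2.96, 2.96], [-0.89, 2.26], [0.02, 2.5], [-1.34, 4.48], [0, 2.73], [-2.66, 2.66]. Speed limits (rad/s): [2.39, 2.39, 2.79, 3.14, 3.14, 3.14].

INTERFACE

Orientations are given as a rotation vector (axis times angle).
In Python, from plant import robot, read_camera, spotter gives the robot as it stands.
- The arm moves only by the tool arm_command, never from a script. Its arguments are lists of equal length, an entry for each row: "xyz": the shift along the world's x, y, z in cm, a list of three; "turn": the turn, a rotation vector about the world's x, y, z in rad, a list of three. A call has 1 to 12 rows; each row shifts and turns the commanded pose from where the row before left it; what a row does not reach is not made up. A row lasts 1/8 s, in which the tool goes at most 62.5 mm and 10.7 degrees, less where a joint would pass 70% of its speed; a pose out of reach is approached as far as the arm can. A call is refused whole if a number of a shift passes 6.25 or a number of a turn 0.188, either way. A call with a gripper value outside its range is refused whole. "gripper" is the finger opening in cm, from 0 to 9.3, set as the call begins (left out, the last holds). The fingers move at their own pace and stop on an object; "force" is the grip in N (left out, the last holds). Time passes only in rows, so rows that do not move let the fingers close. It gives the time, the measured TCP pose, the force and the opening at its end, in the units of the state.
- robot.read_state(): the state, without advancing time (a new reading comes with each control period).
- read_camera(name): name is "scene" or "side" or "wrist"; returns a dict with "frame" (384x512x3 uint8, red, green, blue), "z_map" (384x512 float32, m along the optical axis (not along the pixel's ray), 0 where there is no reading), "fx", "fy", "cx", "cy" (pixels), "eye" and "orientation" of the camera in the world. Camera axes: x right, y down, z forward; pixel columns grow to the right and rows downward; lengths in m; the calibration is good to about 2 mm. A picture is of the moment at which its call begins.
- robot.close_job(): hands the job in, once; it reports no verdict.
Trained networks look in a picture, given as the dict that the camera call returned (one of the last four; its "shot" number tells which), for a name from the list of things; names that differ only in an ending like _2 or _b are one class to them, and where a whole thing is asked for, a point or a joint stands for the part that bears it (a point fixed in the world has none). Each returns a list of dicts, best first, with "confidence" (0 to 1); they miss things now and then, are a little off and sometimes report something else, mostly with a low value. They report only what shows in the picture. A call takes as long as a camera call. They do not tell look-alikes from the thing itself.
- spotter.masks_of(picture, query): "pixels" (384x512 bool, what is visible of it) and "centre" ([row, column] in pixels, amid what is visible of it).
The state is a dict: "t": time; "q": joint angles; "dq": joint speeds; "joint_torque": joint torques, N m; "tool_pos": TCP position; "orientation": TCP orientation; "force": force on the tool from outside, world axes, zero at the start; "wrist_torque": the same for the moment, N m; "opening": finger opening in m.
Only numpy, scipy, OpenCV 4.12 (cv2) and the standard library are available. Lean on these libraries where they do the work, as an engineer would, in place of code of your own. Each camera call takes 0.05 s, during which the arm holds its last target. There are 200 camera calls.

## Working session

There is one attempt and no reset: what is moved stays moved. The work goes in short steps, Python scripts to look and compute and a tool call to move; the robot and the scene stay as the last step left them, time stands still between calls to the robot, and variables do not carry over. Pictures are saved under pics/ and viewed, about 8 in all and at most 12, crops included, and the job is handed in when it is done.

Besides the shell and the picture viewer there is one more tool, called after "Request:" as a command line: name --argument value ..., lists and objects as JSON in quotes. arm_command: Moves the arm, as the interface text tells. Its arguments: {"type":"object","properties":{"xyz":{"type":"array","items":{"type":"array","items":{"type":"number"}}},"turn":{"type":"array","items":{"type":"array","items":{"type":"number"}}},"gripper":{"type":"number"},"force":{"type":"number"}},"required":["xyz","turn"]}

```bash
mkdir -p pics; ls; cat > h.py <<'E'
import numpy as np, cv2
from scipy.spatial.transform import Rotation as R
from plant import robot, read_camera, spotter
def rot(o):
    o=np.array(o,float)
    return o if o.shape==(3,3) else (R.from_rotvec(o).as_matrix() if o.size==3 else R.from_quat(o).as_matrix())
def cloud(p):
    z=p["z_map"]; v,u=np.mgrid[:z.shape[0],:z.shape[1]]
    c=np.stack([(u-p["cx"])/p["fx"]*z,(v-p["cy"])/p["fy"]*z,z],-1)
    w=c@rot(p["orientation"]).T+np.array(p["eye"]); w[z<=0]=np.nan
    return w
def save(p,n): cv2.imwrite("pics/"+n,p["frame"][:,:,::-1])
E
python3 - <<'E'
from h import *
for n in ["scene","side"]:
    p=read_camera(n); save(p,n+"0.png"); w=cloud(p); np.save(n+"0.npy",w); np.save(n+"0rgb.npy",p["frame"])
    print(n,p["eye"],p["orientation"],p["fx"])
    for q in ["red_bar_center","blue_bar_center","jig","plate"]:
        for m in spotter.masks_of(p,q)[:4]:
            x=w[m["pixels"]]; x=x[~np.isnan(x[:,0])]
            print(q,round(m["confidence"],2),np.round(m["centre"]),len(x),np.round(np.median(x,0),3),np.round(np.percentile(x,2,axis=0),3),np.round(np.percentile(x,98,axis=0),3))
print(robot.read_state())
a=cv2.imread("pics/scene0.png");b=cv2.imread("pics/side0.png")
E
```

```text
pics
scene [ 1.07107428 -0.11818206  0.9139493 ] [-2.02837042 -1.63928199  0.54952099] 417.7730621499916
red_bar_center 0.92 [199. 246.] 524 [ 0.456 -0.014  0.035] [ 0.399 -0.054  0.007] [0.485 0.074 0.042]
red_bar_center 0.66 [214. 195.] 466 [ 0.491 -0.151  0.053] [ 0.434 -0.178  0.037] [ 0.534 -0.124  0.057]
red_bar_center 0.57 [179. 172.] 175 [ 0.341 -0.206  0.019] [ 0.3   -0.219  0.007] [ 0.371 -0.196  0.023]
blue_bar_center 0.85 [231. 166.] 536 [ 0.521 -0.235  0.052] [ 0.463 -0.265  0.031] [ 0.565 -0.207  0.057]
jig 0.66 [207. 334.] 2348 [0.514 0.195 0.017] [0.425 0.161 0.004] [0.617 0.242 0.068]
plate 0.53 [191. 331.] 182 [0.495 0.197 0.056] [0.459 0.184 0.032] [0.499 0.214 0.069]
side [ 0.31733152 -0.63891759  0.70230738] [-2.33573747  0.21599471 -0.10360264] 352.0511793378259
red_bar_center 0.83 [249. 276.] 561 [ 0.476 -0.163  0.053] [ 0.428 -0.186  0.038] [ 0.529 -0.132  0.057]
red_bar_center 0.76 [209. 244.] 674 [ 0.429 -0.003  0.036] [ 0.381 -0.057  0.016] [0.475 0.06  0.042]
red_bar_center 0.51 [284. 218.] 357 [ 0.331 -0.213  0.019] [ 0.296 -0.222  0.   ] [ 0.367 -0.188  
[... 163 characters left out ...]
18 0.156 0.005] [0.608 0.234 0.068]
{'t': 0.5, 'q': array([-8.53924580e-02,  1.30431241e-01,  1.48821083e+00, -3.25662261e-06,
        1.52299736e+00, -8.54248443e-02]), 'dq': array([-0.00114903, -0.00154329,  0.00126567, -0.00328442, -0.00183793,
        0.00102722]), 'joint_torque': array([-7.29118183e-04, -5.59173238e+01, -4.91570413e+01,  7.66790612e-02,
        2.41883565e-02, -3.76139440e-05]), 'tool_pos': array([6.00005806e-01, 2.57457226e-05, 4.04710588e-01]), 'orientation': array([-2.22138151e+00, -2.22145380e+00,  5.12369829e-05]), 'force': array([-1.14070456, -0.70979491, -0.03949638]), 'wrist_torque': array([-0.03642822,  0.01179952, -0.04321363]), 'opening': 0.09261863103547746}
```

View images.

```bash
python3 - <<'E'
import cv2,numpy as np
a=cv2.imread("pics/scene0.png");b=cv2.imread("pics/side0.png")
A=cv2.resize(a[120:290,120:420],None,fx=2.66,fy=1.76*1.0); 
A=cv2.resize(a[140:280,130:400],(800,415)); cv2.imwrite("pics/c1.png",A)
B=cv2.resize(b[120:330,150:400],(714,600)); cv2.imwrite("pics/c2.png",B)
E
```

```text
(no output)
```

View pics/c1.png

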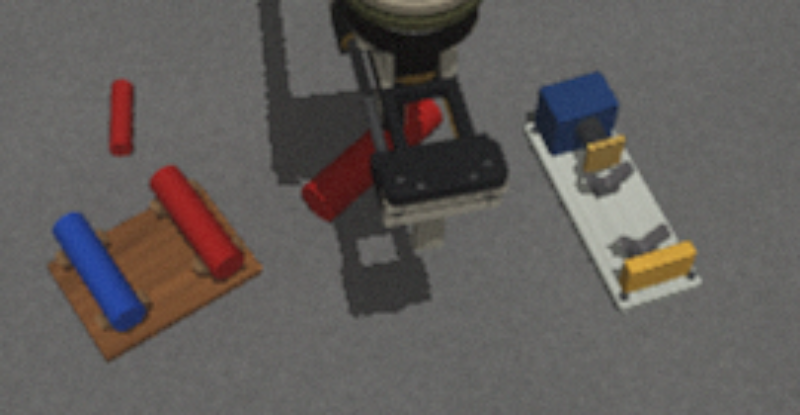

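View pics/c2.png

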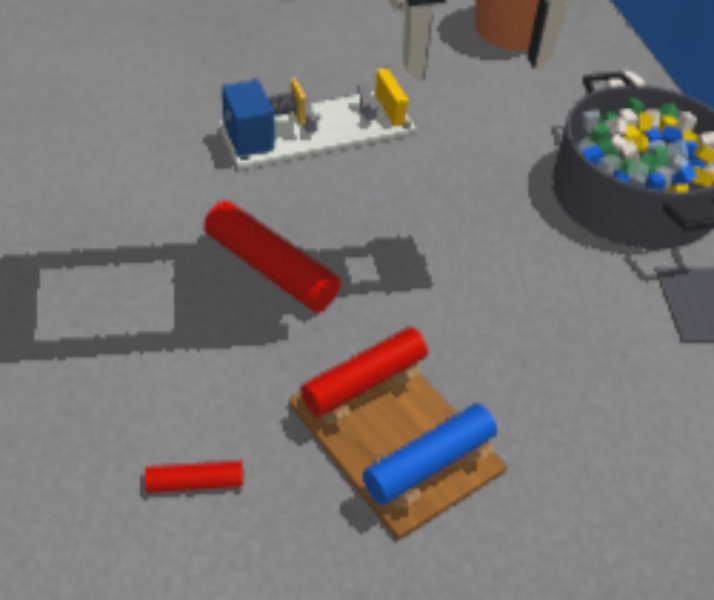

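Crops show: rack at left of the scene view with red bar (crop 195,220) and blue bar (100,270); larger red decoy under the gripper, small one at far left; jig at right with housing (580,110), brass plate (605,152), yellow stop (660,265). Now fit cylinder and jig.

```bash
cat > fit.py <<'E'
from h import *
from scipy.optimize import least_squares
def bar(w,rgb,c0,col=0):
    o=[1,2] if col==0 else [0,1]
    r=rgb.astype(int); m=(r[...,col]>2*r[...,1-0 if col==0 else 0]) & (r[...,col]>70)
    m&=(np.hypot(w[...,0]-c0[0],w[...,1]-c0[1])<.085)&(w[...,2]>.03)&(w[...,2]<.075)
    return w[m]
def fitbar(P,z0=.04):
    def f(q):
        n=np.array([np.cos(q[2]),np.sin(q[2]),0]); d=P-np.array([q[0],q[1],q[3]])
        return np.linalg.norm(d-np.outer(d@n,n),axis=1)-.015
    q=least_squares(f,[*P[:,:2].mean(0),.57,z0],loss="soft_l1",f_scale=.002).x
    n=np.array([np.cos(q[2]),np.sin(q[2]),0]); s=(P-np.array([q[0],q[1],q[3]]))@n
    lo,hi=np.percentile(s,1),np.percentile(s,99); c=q[:2]+n[:2]*(lo+hi)/2
    return c,q[2],q[3],hi-lo,np.std(f(q))
E
python3 - <<'E'
from fit import *
for nm in ["scene","side"]:
    w=np.load(nm+"0.npy");rgb=np.load(nm+"0rgb.npy")
    P=bar(w,rgb,(.483,-.157)); print(nm,len(P),fitbar(P))
    r=rgb.astype(int); J=(w[...,1]>.1)&(w[...,1]<.3)&(w[...,0]>.36)&(w[...,0]<.68)
    yl=J&(r[...,0]>1.6*r[...,2])&(r[...,0]>90)&(w[...,2]>.02)
    bl=J&(r[...,2]>1.5*r[...,0])&(w[...,2]>.061)
    wh=J&(r.min(-1)>130)&(w[...,2]<.02)&(w[...,2]>.006)
    for n,m in [("white",wh),("blue top",bl),("stop",yl&(w[...,0]>.53)),("stoptop",yl&(w[...,0]>.53)&(w[...,2]>.044)),("plate",yl&(w[...,0]<.53)),]:
        X=w[m].astype(np.float32)
        if len(X)<5: print(n,len(X));continue
        rc=cv2.minAreaRect(X[:,:2]*1000); print(n,len(X),np.round(X.mean(0),4),np.round(np.percentile(X[:,2],[2,50,98]),3),np.round(rc[0],1),np.round(rc[1],1),round(rc[2],1))
E
```

```text
scene 478 (array([ 0.48192789, -0.1516478 ]), np.float64(0.3993484119006945), np.float64(0.040386814721967514), np.float64(0.10881405971758501), np.float64(0.0024056573590364775))
white 879 [0.5351 0.1987 0.0126] [0.009 0.013 0.016] [518.2 203.8] [202.3  76.8] 7.1
blue top 302 [0.4421 0.1925 0.0662] [0.062 0.066 0.07 ] [440.4 192.7] [42.8 59.2] 5.1
stop 243 [0.604  0.2122 0.0408] [0.021 0.046 0.051] [594.4 212.7] [29.8 59.8] 6.4
stoptop 133 [0.6024 0.213  0.0483] [0.044 0.048 0.052] [601.4 213.6] [15.1 59.5] 5.4
plate 114 [0.4954 0.1984 0.0553] [0.036 0.056 0.069] [493.9 199.7] [28.4 20.4] 70.5
side 573 (array([ 0.47862868, -0.1547296 ]), np.float64(0.4015201634219242), np.float64(0.040941410863835695), np.float64(0.10780742762568285), np.float64(0.0019315826097150803))
white 488 [0.5254 0.188  0.0128] [0.008 0.013 0.016] [517.5 192. ] [202.1  94.1] 8.1
blue top 186 [0.4385 0.1871 0.0666] [0.063 0.067 0.069] [438.8 189.3] [41.  60.2] 7.0
stop 136 [0.5985 0.2043 0.04  ] [0.021 0.043 0.051] [593.9 208.6] [26.1 61.1] 8.9
stoptop 64 [0.6    0.2082 0.0485] [0.044 0.049 0.051] [600.4 209.6] [12.8 61.1] 8.2
plate 46 [0.4935 0.1912 0.0563] [0.034 0.059 0.069] [493.1 197. ] [ 6.3 35.5] 7.9
```

Request:
arm_command --xyz '[[-1.7, -2.2, -1.5], [-1.7, -2.2, -1.5], [-1.7, -2.2, -1.5], [-1.7, -2.2, -1.5], [-1.7, -2.2, -1.5], [-1.7, -2.2, -1.5], [-1.8, -2.1, -1.5], [0, 0, 0], [0, 0, 0]]' --turn '[[0, 0, -0.167], [0, 0, -0.167], [0, 0, -0.167], [0, 0, -0.167], [0, 0, -0.167], [0, 0, -0.167], [0, 0, -0.169], [0, 0, 0], [0, 0, 0]]' --gripper 9.3

```text
t: 1.62
tool_pos: [0.4805, -0.1528, 0.3004]
orientation: [3.078, 0.627, 0.002]
force: [-0.3, -0.1, -0.0]
opening: 0.0928
```

```bash
python3 - <<'E'
from fit import *
p=read_camera("wrist"); save(p,"w1.png"); w=cloud(p)
P=bar(w,p["frame"],(.481,-.153)); print(len(P),fitbar(P), np.round(np.nanpercentile(w[...,2],[5,50,95]),3))
print(p["eye"],robot.read_state()["tool_pos"],robot.read_state()["q"])
E
```

```text
4909 (array([ 0.47988245, -0.15392226]), np.float64(0.3975951346486304), np.float64(0.03928745869879722), np.float64(0.10786832500062093), np.float64(0.0009683709991723933)) [-0.001  0.     0.229]
[ 0.54586229 -0.12571423  0.28006518] [ 0.48070409 -0.15264339  0.30064118] [-4.09293206e-01 -5.48210611e-02  1.87187533e+00  3.56249245e-04
  1.32306781e+00  7.59068430e-01]
```

View pics/w1.png

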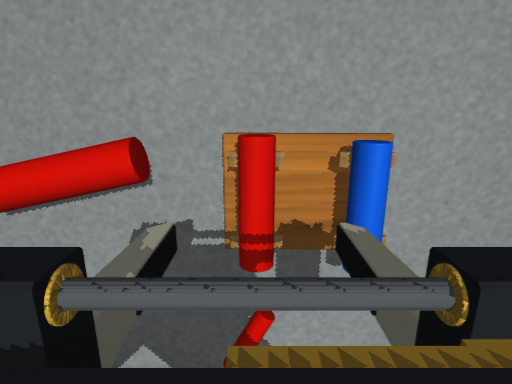

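Wrist view: red bar midway between the fingers (column 256), blue bar at column 370, long decoy left. The fit agrees with the fixed cameras; descending and gripping.

Request:
arm_command --xyz '[[-0.05, -0.1, -2], [0, 0, -2.5], [0, 0, -2.5], [0, 0, -1.5], [0, 0, -0.85], [0, 0, 0], [0, 0, 0]]' --turn '[[0, 0, 0], [0, 0, 0], [0, 0, 0], [0, 0, 0], [0, 0, 0], [0, 0, 0], [0, 0, 0]]'

```text
t: 2.55
tool_pos: [0.48, -0.1541, 0.2072]
orientation: [3.078, 0.624, 0.002]
force: [-0.6, -0.1, -0.9]
opening: 0.0935
```

Request:
arm_command --xyz '[[0, 0, 0], [0, 0, 0], [0, 0, 0], [0, 0, 0], [0, 0, 0], [0, 0, 0], [0, 0, 0], [0, 0, 0]]' --turn '[[0, 0, 0], [0, 0, 0], [0, 0, 0], [0, 0, 0], [0, 0, 0], [0, 0, 0], [0, 0, 0], [0, 0, 0]]' --gripper 2.5 --force 50

```text
t: 3.55
tool_pos: [0.4794, -0.1538, 0.2062]
orientation: [-3.079, -0.624, 0.0]
force: [-1.3, 1.6, 1.8]
opening: 0.029
```

Request:
arm_command --xyz '[[0, 0, 2], [0, 0, 4], [0, 0, 5], [0.9, 4.5, 0], [0.9, 4.5, 0], [0.9, 4.5, 0], [0.9, 4.5, 0], [0.9, 4.5, 0], [1, 4.5, 0], [1, 4.5, 0], [1, 4.5, 0]]' --turn '[[0, 0, 0], [0, 0, 0], [0, 0, 0], [0, 0, -0.034], [0, 0, -0.034], [0, 0, -0.034], [0, 0, -0.034], [0, 0, -0.034], [0, 0, -0.034], [0, 0, -0.034], [0, 0, -0.034]]'

```text
t: 4.92
tool_pos: [0.5545, 0.2075, 0.3157]
orientation: [3.135, 0.199, -0.001]
force: [1.1, -0.3, -1.8]
opening: 0.0288
```

Request:
arm_command --xyz '[[0, 0, 0], [0, 0, 0], [0, 0, 0]]' --turn '[[0, 0, 0], [0, 0, 0], [0, 0, 0]]'

```text
t: 5.3
tool_pos: [0.5544, 0.205, 0.3159]
orientation: [3.135, 0.199, -0.001]
force: [0.2, 0.1, -2.6]
opening: 0.0287
```

```bash
cat > jig.py <<'E'
from fit import *
def jigfit(w,rgb):
    r=rgb.astype(int); J=(w[...,1]>.1)&(w[...,1]<.3)&(w[...,0]>.36)&(w[...,0]<.68)
    yl=J&(r[...,0]>1.6*r[...,2])&(r[...,0]>90)&(r[...,1]>.45*r[...,0])
    for n,m in [("housing",J&(r[...,2]>1.5*r[...,0])&(abs(w[...,2]-.066)<.004)),("stoptop",yl&(w[...,0]>.56)&(abs(w[...,2]-.048)<.004)),("plate",yl&(w[...,0]<.54)&(w[...,2]>.03)&(w[...,2]<.072))]:
        X=w[m].astype(np.float32)
        if len(X)<8: print(n,len(X)); continue
        rc=cv2.minAreaRect(X[:,:2]*1000); print(n,len(X),np.round(X.mean(0),4),np.round(rc[0],1),np.round(rc[1],1),round(rc[2],1))
def fitbar3(w,rgb,c,rad=.08):
    r=rgb.astype(int); m=(r[...,0]>2.2*r[...,1])&(r[...,0]>2.2*r[...,2])&(r[...,0]>60)&(np.linalg.norm(w-c,axis=-1)<rad)
    P=w[m]
    def f(q):
        n=np.array([np.cos(q[2])*np.cos(q[4]),np.sin(q[2])*np.cos(q[4]),np.sin(q[4])]); d=P-q[[0,1,3]]
        return np.linalg.norm(d-np.outer(d@n,n),axis=1)-.015
    q=least_squares(f,[c[0],c[1],.127,c[2],0],loss="soft_l1",f_scale=.002).x
    n=np.array([np.cos(q[2])*np.cos(q[4]),np.sin(q[2])*np.cos(q[4]),np.sin(q[4])]); s=(P-q[[0,1,3]])@n
    a,b=np.percentile(s,[1,99]); return len(P),np.round(q[[0,1,3]]+n*(a+b)/2,4),np.round(q[[2,4]],3),round(b-a,4)
def gp():
    s=robot.read_state(); M=rot(s["orientation"]); return np.array(s["tool_pos"])+M[:,2]*.167,M
E
python3 - <<'E'
from jig import *
g,M=gp(); print("grasp",g,"\n",M)
for n in ["scene","side","wrist"]:
    p=read_camera(n); save(p,n+"2.png"); w=cloud(p); print(n); jigfit(w,p["frame"]); print(fitbar3(w,p["frame"],g))
E
```

```text
grasp [0.55429968 0.20494329 0.14893672] 
 [[ 9.91962032e-01  1.26534588e-01 -5.69702606e-04]
 [ 1.26534315e-01 -9.91962109e-01 -4.91273504e-04]
 [-6.27286488e-04  4.15237735e-04 -9.99999717e-01]]
scene
housing 25 [0.444  0.1688 0.0648] [445.8 190.8] [58.8 38.2] 87.8
stoptop 135 [0.6026 0.2127 0.0481] [601.6 213.7] [15.2 59.9] 7.6
plate 12 [0.4948 0.1971 0.0678] [495.7 195.7] [ 5.3 19.7] 21.4
(313, array([0.5839, 0.2098, 0.1498]), array([ 0.119, -0.015]), np.float64(0.0544))
side
housing 173 [0.4381 0.1866 0.0668] [438.1 189.2] [39.9 57.1] 8.0
stoptop 63 [0.5996 0.2084 0.0485] [601.3 209.8] [15.9 62.5] 4.5
plate 45 [0.4935 0.1904 0.0562] [493.5 195.1] [ 5.3 32.3] 7.3
(257, array([0.5538, 0.2045, 0.1513]), array([0.127, 0.012]), np.float64(0.1074))
wrist
housing 449 [0.4392 0.205  0.0652] [440.  192.5] [37.1 59.8] 5.5
stoptop 847 [0.6019 0.2141 0.0474] [599.9 212.3] [13.6 59.4] 7.0
plate 0
(9556, array([0.5584, 0.2048, 0.1493]), array([ 0.125, -0.   ]), np.float64(0.1015))
```

```bash
cat > plan.py <<'E'
from jig import *
O=np.array([.5396,.2044]); YAW=.127
ex=np.array([np.cos(YAW),np.sin(YAW),0]); ey=np.array([-ex[1],ex[0],0]); ez=np.array([0,0,1.])
def jpose():
    g,M=gp(); d=g-np.array([*O,0]); up=-M[:,2]; b=M[:,0]  # bar axis
    return np.array([d@ex,d@ey,d@ez])*1000, np.arctan2(b@ez,b@ex), np.arcsin(b@ey)
def plan(start,targets):
    """poses (x,y,z mm, th) of bar centre in jig; prints world TCP shifts (cm) and turns"""
    def tcp(p): return (p[0]*ex+p[1]*ey+p[2]*ez)/10+16.7*(-np.sin(p[3])*ex+np.cos(p[3])*ez)
    a=np.array(start,float); X=[];T=[]
    for t,n in targets:
        t=np.array(t,float)
        for k in range(n):
            p=a+(t-a)*k/n; q=a+(t-a)*(k+1)/n
            X.append(np.round(tcp(q)-tcp(p),2).tolist()); T.append(np.round(-(q[3]-p[3])*ey,3).tolist())
        a=t
    print(X);print(T)
E
python3 - <<'E'
from plan import *
p,th,yw=jpose(); print(p,th,yw)
plan([*p,th],[((17,0,100,.35),5),((17,0,72,.35),3)])
E
```

```text
[ 14.92090288  -1.207401   149.28470349] 2.073910675103045e-05 -0.00048513666609135
[[-1.12, -0.12, -1.03], [-1.11, -0.12, -1.11], [-1.1, -0.12, -1.19], [-1.09, -0.11, -1.27], [-1.06, -0.11, -1.35], [0.0, 0.0, -0.93], [0.0, 0.0, -0.93], [0.0, 0.0, -0.93]]
[[0.009, -0.069, -0.0], [0.009, -0.069, -0.0], [0.009, -0.069, -0.0], [0.009, -0.069, -0.0], [0.009, -0.069, -0.0], [0.0, -0.0, -0.0], [0.0, -0.0, -0.0], [0.0, -0.0, -0.0]]
```

Request:
arm_command --xyz '[[-1.12, -0.12, -1.03], [-1.11, -0.12, -1.11], [-1.1, -0.12, -1.19], [-1.09, -0.11, -1.27], [-1.06, -0.11, -1.35], [0, 0, -0.93], [0, 0, -0.93], [0, 0, -0.93], [0, 0, 0], [0, 0, 0], [0, 0, 0]]' --turn '[[0.009, -0.069, 0], [0.009, -0.069, 0], [0.009, -0.069, 0], [0.009, -0.069, 0], [0.009, -0.069, 0], [0, 0, 0], [0, 0, 0], [0, 0, 0], [0, 0, 0], [0, 0, 0], [0, 0, 0]]'

```text
t: 6.82
tool_pos: [0.5, 0.2003, 0.2293]
orientation: [-3.065, -0.196, -0.54]
force: [-0.2, 0.6, -2.0]
opening: 0.0289
```

```bash
python3 - <<'E'
from plan import *
p,th,yw=jpose(); print(p,th,yw,robot.read_state()["force"])
ims=[]
for n in ["scene","side"]:
    q=read_camera(n); w=cloud(q); print(n); jigfit(w,q["frame"]); print(fitbar3(w,q["frame"],gp()[0]), "kin",gp()[0])
    f=q["frame"][:,:,::-1]; ims.append(cv2.resize(f[150:260,280:400] if n=="scene" else f[110:220,200:320],(400,366)))
cv2.imwrite("pics/c3.png",np.hstack(ims))
plan([*p,th],[((17,0,68,.35),2)]); plan((17,0,68,.35),[((-10,0,62,.35),6)])
E
```

```text
[17.28241107  1.16017231 72.37897678] 0.34860952993334654 0.0006048016091953456 [-0.15797023  0.58590969 -2.01823398]
scene
housing 53 [0.4247 0.1931 0.0668] [425.8 194.4] [27.9 48.4] 26.4
stoptop 126 [0.6028 0.2119 0.0483] [601.3 213.4] [14.7 60.1] 7.7
plate 0
(299, array([0.5709, 0.2106, 0.0784]), array([0.145, 0.335]), np.float64(0.0842)) kin [0.55653669 0.20773771 0.07236634]
side
housing 173 [0.4377 0.1868 0.0667] [438.5 187.4] [40.5 57.9] 7.6
stoptop 55 [0.6004 0.2047 0.0486] [600.5 206.9] [13.5 54.1] 8.1
plate 52 [0.4967 0.1908 0.057 ] [508.4 188.1] [27.  52.5] 65.5
(104, array([0.5569, 0.207 , 0.0743]), array([0.124, 0.361]), np.float64(0.1078)) kin [0.5564696  0.2077167  0.07230265]
[[-0.02, -0.06, -0.22], [-0.02, -0.06, -0.22]]
[[0.0, -0.001, -0.0], [0.0, -0.001, -0.0]]
[[-0.45, -0.06, -0.1], [-0.45, -0.06, -0.1], [-0.45, -0.06, -0.1], [-0.45, -0.06, -0.1], [-0.45, -0.06, -0.1], [-0.45, -0.06, -0.1]]
[[0.0, -0.0, -0.0], [0.0, -0.0, -0.0], [0.0, -0.0, -0.0], [0.0, -0.0, -0.0], [0.0, -0.0, -0.0], [0.0, -0.0, -0.0]]
```

View pics/c3.png

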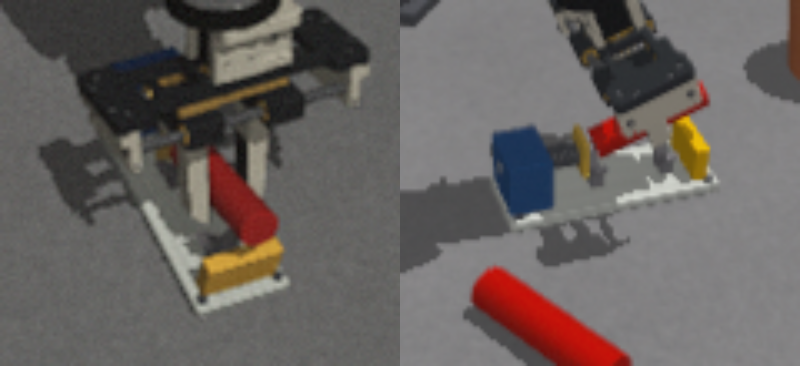

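Left (scene): the sloped bar is over the jig with its raised end above the stop at (240,245). Right (side): its lower end is just right of the plate (590,140), clear of the V. Lower slightly and push.

Request:
arm_command --xyz '[[-0.02, -0.06, -0.22], [-0.02, -0.06, -0.22], [-0.45, -0.06, -0.1], [-0.45, -0.06, -0.1], [-0.45, -0.06, -0.1], [0, 0, 0], [0, 0, 0]]' --turn '[[0, 0, 0], [0, 0, 0], [0, 0, 0], [0, 0, 0], [0, 0, 0], [0, 0, 0], [0, 0, 0]]'

```text
t: 7.8
tool_pos: [0.4865, 0.1974, 0.2226]
orientation: [-3.064, -0.196, -0.543]
force: [5.7, -0.5, -0.1]
opening: 0.0286
```

```bash
python3 - <<'E'
from plan import *
p,th,yw=jpose(); print(p,th,yw,robot.read_state()["force"])
plan((0,0,65,.35),[((-10,0,62,.35),3)])
E
```

```text
[ 3.87111004e+00 -4.77688625e-02  6.57808959e+01] 0.3509948938327967 0.0006371948767519181 [ 5.7242327  -0.4830844  -0.13509366]
[[-0.33, -0.04, -0.1], [-0.33, -0.04, -0.1], [-0.33, -0.04, -0.1]]
[[0.0, -0.0, -0.0], [0.0, -0.0, -0.0], [0.0, -0.0, -0.0]]
```

Force 5.7 N matches the predicted plate position (−53 mm). Push on to about 24 mm compression.

Request:
arm_command --xyz '[[-0.35, -0.04, -0.1], [-0.35, -0.04, -0.1], [-0.35, -0.04, -0.1], [-0.35, -0.05, -0.1], [0, 0, 0], [0, 0, 0]]' --turn '[[0, 0, 0], [0, 0, 0], [0, 0, 0], [0, 0, 0], [0, 0, 0], [0, 0, 0]]'

```text
t: 8.55
tool_pos: [0.4738, 0.196, 0.2202]
orientation: [-3.062, -0.196, -0.55]
force: [10.5, 0.8, 2.6]
opening: 0.0289
```

```bash
python3 - <<'E'
from plan import *
p,th,yw=jpose(); print(p,th,yw,robot.read_state()["force"])
g=gp()[0]
q=read_camera("side"); w=cloud(q); print(fitbar3(w,q["frame"],g),g); jigfit(w,q["frame"])
f=q["frame"][:,:,::-1]; A=cv2.resize(f[110:200,210:310],(444,400))
q=read_camera("scene"); w=cloud(q); print(fitbar3(w,q["frame"],g)); jigfit(w,q["frame"])
f=q["frame"][:,:,::-1]; B=cv2.resize(f[170:260,300:380],(356,400))
cv2.imwrite("pics/c4.png",np.hstack([A,B]))
plan([*p,th],[((-11,0,58,.25),3),((-12,0,52,.12),3),((-12,0,48,.0),4)])
E
```

```text
[-8.23666012  0.27709399 63.65819422] 0.3552794581335125 0.0004899422739419015 [10.54427777  0.82078046  2.57523142]
(104, array([0.5319, 0.203 , 0.0652]), array([0.129, 0.322]), np.float64(0.1068)) [0.53139458 0.20363162 0.06365819]
housing 172 [0.4378 0.1862 0.0668] [438.5 188.6] [40.4 56.7] 5.8
stoptop 56 [0.6004 0.2046 0.0487] [600.6 207.9] [13.9 57.5] 5.8
plate 52 [0.4776 0.1886 0.0562] [491.7 197.5] [47.8 34. ] 14.0
(294, array([0.5459, 0.2063, 0.0691]), array([0.144, 0.314]), np.float64(0.0849))
housing 5
stoptop 131 [0.6022 0.2134 0.0479] [602.  213.2] [15. 59.] 7.2
plate 1
[[0.46, 0.05, 0.01], [0.46, 0.05, -0.01], [0.47, 0.05, -0.03], [0.67, 0.09, -0.04], [0.67, 0.09, -0.07], [0.68, 0.09, -0.1], [0.49, 0.06, -0.05], [0.5, 0.06, -0.06], [0.5, 0.06, -0.08], [0.5, 0.06, -0.09]]
[[-0.004, 0.035, 0.0], [-0.004, 0.035, 0.0], [-0.004, 0.035, 0.0], [-0.005, 0.043, 0.0], [-0.005, 0.043, 0.0], [-0.005, 0.043, 0.0], [-0.004, 0.03, 0.0], [-0.004, 0.03, 0.0], [-0.004, 0.03, 0.0], [-0.004, 0.03, 0.0]]
```

View pics/c4.png

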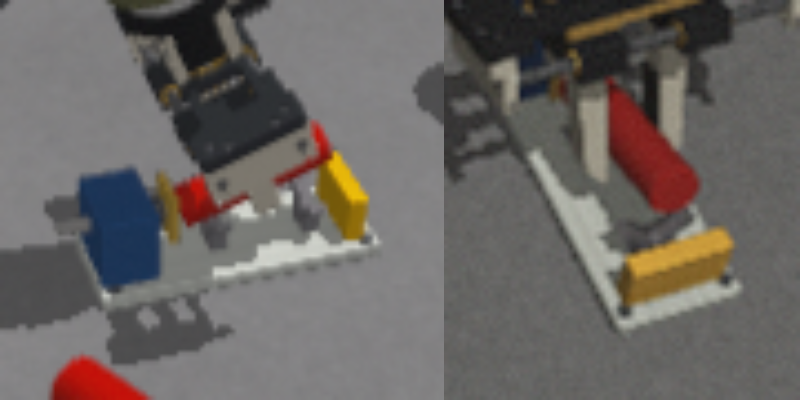

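Left (side): plate pressed back against the housing side, raised end (320,150) inside the stop (345,195). Right (scene): clear gap between bar end (675,195) and stop (670,260). Tip down.

Request:
arm_command --xyz '[[0.46, 0.05, 0.01], [0.46, 0.05, -0.01], [0.47, 0.05, -0.03], [0.67, 0.09, -0.04], [0.67, 0.09, -0.07], [0.68, 0.09, -0.1], [0, 0, 0], [0, 0, 0]]' --turn '[[-0.004, 0.035, 0], [-0.004, 0.035, 0], [-0.004, 0.035, 0], [-0.005, 0.043, 0], [-0.005, 0.043, 0], [-0.005, 0.043, 0], [0, 0, 0], [0, 0, 0]]'

```text
t: 9.65
tool_pos: [0.5079, 0.1999, 0.2169]
orientation: [-3.118, -0.198, -0.185]
force: [10.0, 0.8, 0.2]
opening: 0.0294
```

```bash
python3 - <<'E'
from plan import *
p,th,yw=jpose(); print(p,th,yw,robot.read_state()["force"])
g=gp()[0]
for n in ["side","scene"]:
    q=read_camera(n); w=cloud(q); print(fitbar3(w,q["frame"],g),g)
plan([*p,th],[((-11,0,50,.03),3),((-11,0,47,.03),2)])
E
```

```text
[-12.27428879   0.23054198  51.0500622 ] 0.11857964547183025 -0.00024006359888182913 [10.00596705  0.7986816   0.22931498]
(140, array([0.5258, 0.2024, 0.0525]), array([0.131, 0.073]), np.float64(0.1056)) [0.52739536 0.20307404 0.05105006]
(279, array([0.5533, 0.2073, 0.0544]), array([0.136, 0.086]), np.float64(0.0623)) [0.52739536 0.20307404 0.05105006]
[[0.53, 0.06, 0.02], [0.53, 0.06, 0.0], [0.53, 0.06, -0.01], [0.0, 0.0, -0.15], [0.0, 0.0, -0.15]]
[[-0.004, 0.029, 0.0], [-0.004, 0.029, 0.0], [-0.004, 0.029, 0.0], [0.0, -0.0, -0.0], [0.0, -0.0, -0.0]]
```

Request:
arm_command --xyz '[[0.53, 0.06, 0.02], [0.53, 0.06, 0], [0.53, 0.06, -0.01], [0, 0, -0.15], [0, 0, -0.15], [0, 0, 0], [0, 0, 0]]' --turn '[[-0.004, 0.028, 0], [-0.004, 0.028, 0], [-0.004, 0.028, 0], [0, 0, 0], [0, 0, 0], [0, 0, 0], [0, 0, 0]]'

```text
t: 10.62
tool_pos: [0.5234, 0.2018, 0.2137]
orientation: [-3.13, -0.199, -0.052]
force: [8.8, 0.8, -1.0]
opening: 0.0292
```

```bash
python3 - <<'E'
from plan import *
p,th,yw=jpose(); s=robot.read_state(); print(p,th,yw,s["force"],s["wrist_torque"])
g=gp()[0]
for n in ["side","scene"]:
    q=read_camera(n); w=cloud(q); print(fitbar3(w,q["frame"],g),g)
plan([*p,th],[((-1,0,p[2]-1,.035),5)])
E
```

```text
[-1.08379404e+01 -1.23737920e-02  4.67747764e+01] 0.03325507942748117 -0.00020200599547826024 [ 8.83971667  0.81646056 -1.02033132] [ 0.24992692 -1.34360615 -0.09590856]
(157, array([0.529 , 0.2024, 0.0483]), array([ 0.129, -0.002]), np.float64(0.106)) [0.52885091 0.203015   0.04677478]
(259, array([0.5577, 0.2077, 0.0482]), array([ 0.115, -0.002]), np.float64(0.0555)) [0.52885091 0.203015   0.04677478]
[[0.19, 0.02, -0.02], [0.19, 0.02, -0.02], [0.19, 0.02, -0.02], [0.19, 0.02, -0.02], [0.19, 0.02, -0.02]]
[[0.0, -0.0, -0.0], [0.0, -0.0, -0.0], [0.0, -0.0, -0.0], [0.0, -0.0, -0.0], [0.0, -0.0, -0.0]]
```

Request:
arm_command --xyz '[[0.19, 0.02, -0.02], [0.19, 0.02, -0.02], [0.19, 0.02, -0.02], [0.19, 0.02, -0.02], [0.19, 0.02, -0.02], [0, 0, -0.1], [0, 0, 0], [0, 0, 0]]' --turn '[[0, 0, 0], [0, 0, 0], [0, 0, 0], [0, 0, 0], [0, 0, 0], [0, 0, 0], [0, 0, 0], [0, 0, 0]]'

```text
t: 11.72
tool_pos: [0.5329, 0.203, 0.2124]
orientation: [-3.129, -0.199, -0.052]
force: [7.4, 2.0, 4.0]
opening: 0.0289
```

```bash
python3 - <<'E'
from plan import *
p,th,yw=jpose(); s=robot.read_state(); print(p,th,yw,s["force"],s["wrist_torque"])
g=gp()[0]
for n in ["side","scene"]:
    q=read_camera(n); w=cloud(q); print(fitbar3(w,q["frame"],g),g)
E
```

```text
[-1.26362974e+00 -1.07759461e-03  4.54500821e+01] 0.03330420927566133 -5.171410681527934e-06 [7.37407163 1.96788364 4.02626837] [ 0.17873496 -0.75577577 -0.05465857]
(161, array([0.5376, 0.2034, 0.0475]), array([0.123, 0.014]), np.float64(0.1048)) [0.53834668 0.20423888 0.04545008]
(238, array([0.5676, 0.209 , 0.0464]), array([ 0.116, -0.009]), np.float64(0.0536)) [0.53834668 0.20423888 0.04545008]
```

Vertical load has moved from −2 to +4 N: the bar touches the V's. Ease toward the stop.

Request:
arm_command --xyz '[[0.05, 0.05, 0], [0.05, 0.03, 0], [0.05, 0.01, 0], [0, 0, 0]]' --turn '[[0, 0, 0], [0, 0, 0], [0, 0, 0], [0, 0, 0]]'

```text
t: 12.32
tool_pos: [0.5336, 0.2035, 0.2119]
orientation: [-3.13, -0.199, -0.047]
force: [0.7, -1.2, 9.7]
opening: 0.0287
```

Fx fell 7.4→0.7 N: the stop now carries the spring. Release.

Request:
arm_command --xyz '[[0, 0, 0], [0, 0, 0], [0, 0, 0], [0, 0, 0], [0, 0, 0]]' --turn '[[0, 0, 0], [0, 0, 0], [0, 0, 0], [0, 0, 0], [0, 0, 0]]' --gripper 6

```text
t: 12.95
tool_pos: [0.5327, 0.2034, 0.21]
orientation: [-3.131, -0.199, -0.042]
force: [-0.2, 0.9, -0.1]
opening: 0.0601
```

Request:
arm_command --xyz '[[0, 0, 1], [0, 0, 2], [0, 0, 3], [0, 0, 4], [0, 0, 4], [0, -3, 2], [0, -5, 0], [0, -5, 0], [0, -5, 0], [0, 0, 0], [0, 0, 0]]' --turn '[[0, 0, 0], [0, 0, 0], [0, 0, 0], [0, 0, 0], [0, 0, 0], [0, 0, 0], [0, 0, 0], [0, 0, 0], [0, 0, 0], [0, 0, 0], [0, 0, 0]]'

```text
t: 14.32
tool_pos: [0.5329, 0.0237, 0.3714]
orientation: [-3.13, -0.198, -0.045]
force: [-0.1, 0.1, 1.1]
opening: 0.06
```

```bash
python3 - <<'E'
from plan import *
ims=[]
for n in ["side","scene"]:
    q=read_camera(n); w=cloud(q); print(n,fitbar3(w,q["frame"],np.array([.5396,.2044,.045]))); jigfit(w,q["frame"])
    r=q["frame"]; P=bar(w,r,(.48,-.153)); print("rack red px",len(P))
    m=spotter.masks_of(q,"blue_bar_center")[:1]
    for k in m:
        x=w[k["pixels"]]; print("blue",np.nanmedian(x,0))
    f=r[:,:,::-1]; ims.append(cv2.resize(f[110:200,210:310] if n=="side" else f[165:255,300:400],(400,360)))
cv2.imwrite("pics/c5.png",np.hstack(ims)); print(robot.read_state()["force"],robot.read_state()["t"])
E
```

```text
side (305, array([0.5396, 0.2042, 0.047 ]), array([0.132, 0.012]), np.float64(0.1062))
housing 183 [0.4383 0.1876 0.0667] [439.  190.4] [41.7 59.8] 6.8
stoptop 32 [0.6001 0.2124 0.049 ] [600.2 211.9] [13.9 53.5] 7.0
plate 54 [0.4845 0.1913 0.0565] [503.8 198. ] [50.8 36.7] 5.2
rack red px 0
blue [ 0.50640398 -0.24586997  0.05295147]
scene (447, array([0.5398, 0.2061, 0.0463]), array([ 0.117, -0.008]), np.float64(0.109))
housing 291 [0.4415 0.1925 0.0661] [440.4 193.6] [43.  59.4] 4.6
stoptop 138 [0.6019 0.2124 0.0482] [600.8 213.6] [16.7 61.2] 7.2
plate 68 [0.4838 0.1994 0.0611] [492.6 201.2] [38.9 74. ] 85.5
rack red px 0
blue [ 0.52076634 -0.23505711  0.05297734]
[-0.20804617 -0.50322829 -0.33740706] 14.525
```

View pics/c5.png

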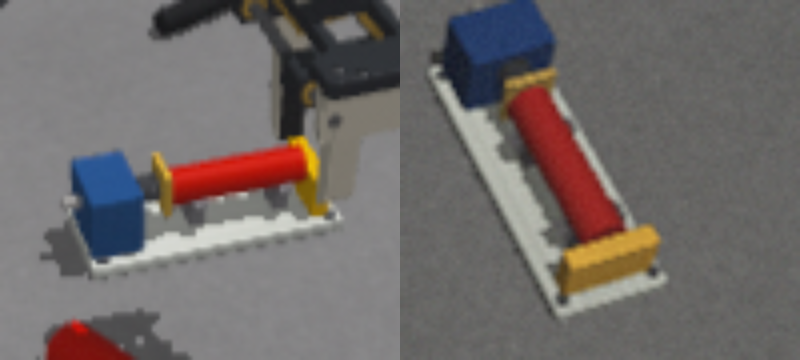

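Both views show the bar level between plate and stop, centred at (0.540, 0.205), with the robot clear. Handing in.

```bash
python3 -c "
from plant import robot
print(robot.close_job())"
```

```text
the job is handed in; nothing more can be done
None
```

The middle-sized red bar is loaded in the cut-off jig, and I handed the job in at about 14.5 s. I took it from the rack, held it sloped at about 20° and pushed the plate in about 22 mm at 10.5 N. Then I tipped the raised end down inside the stop, eased the bar against the stop and let go.

**Last checks:**
- **Position:** both cameras put the bar's centre at about (0.540, 0.205), within 1–2 mm of the jig origin.
- **Level:** the fitted pitch was +0.012 rad from the side camera and −0.008 rad from the scene camera, so level within the noise.
- **Held by the spring:** the plate stood about 10 mm behind its free position (12 mm expected when loaded). Before release the force along the bar fell from 7.4 to 0.7 N, as the stop took the spring load.
- **Blue bar and robot:** the blue bar read the same as at the start, and the gripper was well clear of the jig.

**Disagreements:**
- The fitted bar height was 46–47 mm instead of 45 mm, which is within the roughly 2 mm camera calibration.
- The bar turned about 0.03 rad in the grip during the push. I corrected for this before setting it down.

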